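Pack the preserve jars by size

ROBOT

A 6-joint arm with a two-finger parallel gripper is mounted at the origin on the work surface. World frame = base frame: x ahead of the robot, y to its left, z up, the work surface at z = 0. Lengths are in m, angles in rad, forces in N, time in s.
With the tool pointing down it reaches from about 0.375 to 0.975 m from the base axis. Payload 3.8 kg.
Tool frame: the origin (TCP) lies at the very end of the fingers, on their centre line; the grasp point (between the pads) lies 19 mm behind it; z points along the fingers, y is the line along which they close (so a half turn about z gives the same grasp; the last joint's range is limited). The gripper opens to 88 mm and grips with 3 to 60 N. Pads are 18 mm wide; open, the fingers measure 123 mm over their backs; the gripper's body (75 mm by 187 mm) begins 45 mm behind the grasp point.
Start: joints at [-1.159, 0.264, 1.604, -0, 1.274, -0.037], TCP at [0.293, -0.608, 0.239] pointing down, gripper open.
Joint ranges: [-2.63, 2.63], [-0.94, 2.18], [0.31, 2.57], [-1.31, 4.45], [0, 2.66], [-2.55, 2.55]. Speed limits (rad/s): [2.57, 2.57, 3.14, 3.14, 3.14, 3.14].

INTERFACE

Orientations are given as a unit quaternion [w, x, y, z].
In Python, from station import arm gives the robot as it stands.
- The arm moves only by the tool jog_arm, never from a script. Its arguments are lists of equal length, an entry for each row: "offset": the shift along the tool's x, y, z in normalised numbers (1 is 200 mm), a list of three; "twist": the turn about the tool's z in shares of 2 pi rad (1.0 is 2 pi rad). A call has 1 to 5 rows; each row is the pose to reach, as a shift and turn from the pose commanded when the call began, along the tool's axes at that moment; what a row does not reach only later rows make up. A row lasts 1/12 s, in which the tool goes at most 41.7 mm and 7.16 degrees, less where a joint would pass 70% of its speed; a pose out of reach is approached as far as the arm can. Shift and turn numbers lie between -1 and 1, and a call with a number outside is refused. A call with a gripper value outside its range is refused whole. "hand" is the finger opening in cm, from 0 to 8.81, set as the call begins (left out, the last holds). The fingers move at their own pace and stop on an object; "squeeze" is the grip in N (left out, the last holds). Time passes only in rows, so rows that repeat a pose let the fingers close. It gives the time, the measured TCP pose, the force, the opening and the grip force at its end, in the units of the state.
- arm.sense(): the state, without advancing time (a new reading comes with each control period).
- arm.read_camera(name): name is "side" or "top" or "wrist"; returns a dict with "pixels" (480x640x3 uint8, blue, green, red), "fovy" (degrees; the focal length in pixels is half the picture's height over the tangent of half this angle, whatever the lens; pixels are square), "cx", "cy" (the principal point, pixels), "R" (3x3) and "t" (3): a world point X has camera coordinates R X + t. Camera axes: x right, y down, z forward; pixel columns grow to the right and rows downward; lengths in m; the calibration is good to about 2 mm. The wrist camera is an equidistant fisheye: a pixel r from the principal point sees the ray r / f radians off the axis. A picture is of the moment at which its call begins. There is no depth.
- arm.sign_off(): hands the job in; it is judged then, once.
The state is a dict: "time_s": time; "q": joint angles; "dq": joint speeds; "joint_efforts": joint torques, N m; "tcp_pos": TCP position; "orientation": TCP orientation; "wrist_force": force on the tool from outside, world axes, zero at the start; "ft_torque": the same for the moment, N m; "finger_gap": finger opening in m; "grip_force": force on a finger pad.
Only numpy, scipy, OpenCV 4.12 (cv2) and the standard library are available. Lean on these libraries where they do the work, as an engineer would, in place of code of your own. Each camera call takes 0.05 s, during which the arm holds its last target. There are 200 camera calls.

TASK

Pack the three lidded preserve jars into the three open white card cartons, one jar to each: the smallest jar in the smallest carton, the middle-sized jar in the middle-sized carton, the largest jar in the largest. They are full glass jars, so keep them upright and set each down gently on the floor of its carton, never letting it drop, then let go. Leave the tumbler, the spice shaker and the roll of labels standing where they are, undisturbed.

Things in the scene. Friction and masses are not known exactly. Their poses are not given: they have to be found in the camera images.
- jar_small: the smallest lidded preserve jar: upright straight-sided round glass jar full of green pickle, white paper label round its lower half, flat round steel screw lid on top; loose; 40 mm in diameter, 60 mm tall. Origin at the centre of its underside, z up. Pinch it across the diameter from above, fingertips about 35 mm below the top of the lid, so that they stay above the carton's walls.
- carton_small: the smallest open carton: square, plain white card, no lid, fixed to the counter; inside 58 x 58 mm, walls 3 mm thick and 26 mm high above the counter, inner floor 4 mm above the counter. Origin at the centre of its underside; x and y parallel to its sides, z up. Takes the 40 mm jar, which then stands 38 mm out of it.
- jar_medium: the middle-sized lidded preserve jar: upright straight-sided round glass jar full of green pickle, white paper label round its lower half, flat round steel screw lid on top; loose; 52 mm in diameter, 73 mm tall. Origin at the centre of its underside, z up. Pinch it across the diameter from above, fingertips about 35 mm below the top of the lid, so that they stay above the carton's walls.
- carton_medium: the middle-sized open carton: square, plain white card, no lid, fixed to the counter; inside 70 x 70 mm, walls 3 mm thick and 34 mm high above the counter, inner floor 4 mm above the counter. Origin at the centre of its underside; x and y parallel to its sides, z up. Takes the 52 mm jar, which then stands 43 mm out of it.
- jar_large: the largest lidded preserve jar: upright straight-sided round glass jar full of green pickle, white paper label round its lower half, flat round steel screw lid on top; loose; 64 mm in diameter, 86 mm tall. Origin at the centre of its underside, z up. Pinch it across the diameter from above, fingertips about 35 mm below the top of the lid, so that they stay above the carton's walls.
- carton_large: the largest open carton: square, plain white card, no lid, fixed to the counter; inside 82 x 82 mm, walls 3 mm thick and 42 mm high above the counter, inner floor 4 mm above the counter. Origin at the centre of its underside; x and y parallel to its sides, z up. Takes the 64 mm jar, which then stands 48 mm out of it.
- tumbler: empty clear-glass drinking tumbler, open at the top, 68 mm across the rim, 80 mm tall; loose bystander, to be left alone. Origin at the centre of its underside, z up.
- shaker: round spice shaker, brown body with a paper label and a black plastic cap, 45 mm in diameter, 84 mm tall; loose bystander, to be left alone. Origin at the centre of its underside, z up.
- label_roll: white paper roll of labels lying flat with its hole upward, 72 mm in diameter, hole 38 mm, 40 mm high; loose bystander, to be left alone. Origin at the centre of its underside, z up.
Mind the look-alikes: they are no part of the job. Leave any pink, purple or red look-alike of the jar_medium alone.

How it is judged:
By the outcome, as a careful person would: the job done as asked, in the order asked, and still so for the second after the job is handed in, with the robot touching nothing.
It also fails if it takes over 96 s, if anything falls off the work surface, if the arm or the gripper's body presses on something with over 40 N, if the wrist force passes 120 N, or if a joint passes its speed limit or range.

## Working session

There is one attempt and no reset: what is moved stays moved. The work goes in short steps, Python scripts to look and compute and a tool call to move; the robot and the scene stay as the last step left them, time stands still between calls to the robot, and variables do not carry over. Pictures are saved under pics/ and viewed, at most 14 in all, crops included, and the job is handed in when it is done.

Besides the shell and the picture viewer there is one more tool, called after "Request:" in YAML: its name, and indented under it one key for each argument. jog_arm: Moves the arm, as the interface text tells. Its arguments: {"type":"object","properties":{"offset":{"type":"array","items":{"type":"array","items":{"type":"number"}}},"twist":{"type":"array","items":{"type":"number"}},"hand":{"type":"number"},"squeeze":{"type":"number"}},"required":["offset","twist"]}

```bash
mkdir -p pics; ls; python3 - <<'E'
from station import arm
import cv2
s=arm.sense();print(s)
for n in("top","side"):
    c=arm.read_camera(n);cv2.imwrite(f"pics/{n}0.png",c["pixels"]);print(n,c["fovy"],c["cx"],c["cy"],c["R"],c["t"])
E
```

```text
pics
{'time_s': 0.0, 'q': array([-1.15888149e+00,  2.64758124e-01,  1.60535917e+00,  1.41322875e-05,
        1.27371445e+00, -3.68849304e-02]), 'dq': array([-0.00065577, -0.00017738, -0.0012062 ,  0.00059474,  0.00085995,
       -0.00099671]), 'joint_efforts': array([ 6.98175700e-04, -5.02115321e+01, -3.56873810e+01,  7.28907133e-02,
        2.95236334e-02, -1.86932593e-04]), 'tcp_pos': array([ 0.29259857, -0.60749561,  0.23739268]), 'orientation': array([-1.10117945e-03,  9.74927672e-01,  2.22519171e-01, -2.02067507e-04]), 'wrist_force': array([-0.45376516,  0.10971514,  0.2267223 ]), 'ft_torque': array([ 0.03425524, -0.00423076,  0.01256851]), 'grip_force': 0.0, 'finger_gap': 0.08815722690647697}
top 44.66533062809135 320.21242595593895 247.83994517256582 [[ 0.02406101 -0.99961141  0.01407483]
 [-0.994827   -0.025331   -0.09837467]
 [ 0.09869297 -0.01163502 -0.99504991]] [-0.02675097  0.6288834   1.20609738]
side 52.66334095619721 316.9738274658651 240.29646059187652 [[-0.84614083 -0.53295852  0.00094865]
 [-0.37124573  0.58812182 -0.71853276]
 [ 0.38239024 -0.60833209 -0.69549246]] [0.50043589 0.27423621 0.89807297]
```

View pics/top0.png

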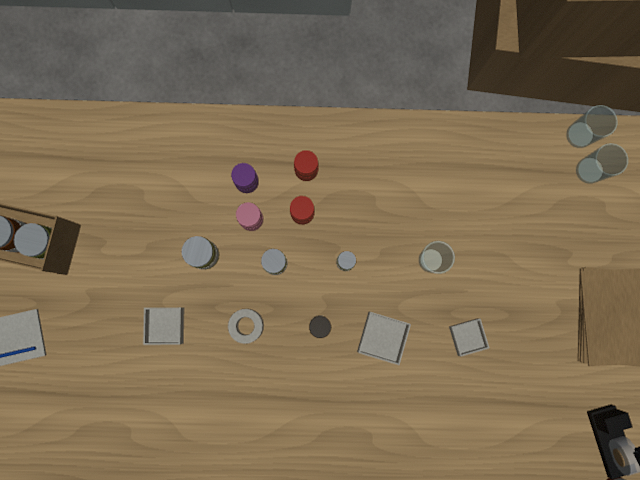

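View pics/side0.png

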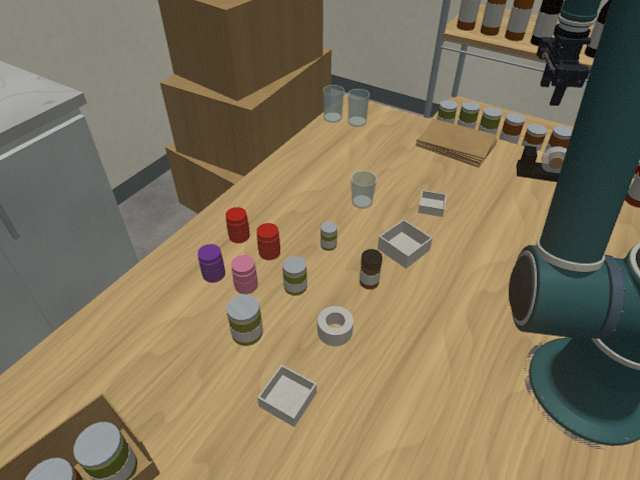

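Top view: plain jars with steel lids are the large one at (198,252), the medium at (274,262) and the small at (347,261). Look-alikes are purple (245,178), pink (249,216) and red (306,165) and (302,210). Cartons are at (164,326), (384,337) and (469,337). The shaker is at (320,327), the roll at (246,326) and the tumbler at (437,258). I'll confirm in an enlarged crop and segment.

```bash
python3 - <<'E'
import cv2,numpy as np
for n,(x0,x1,y0,y1) in dict(top=(130,500,140,370),side=(190,460,180,430)).items():
    im=cv2.imread(f"pics/{n}0.png")
    hsv=cv2.cvtColor(im,cv2.COLOR_BGR2HSV)
    m=((hsv[...,1]<75)&(hsv[...,2]>60)).astype(np.uint8)
    k,l,st,ce=cv2.connectedComponentsWithStats(m)
    for i in range(1,k):
        if st[i,4]>40 and x0<ce[i,0]<x1 and y0<ce[i,1]<y1: print(n,st[i],ce[i].round(1))
    a=cv2.resize(im[y0:y1,x0:x1],None,fx=2,fy=2,interpolation=cv2.INTER_CUBIC)
    b=a//3; b[cv2.resize(m[y0:y1,x0:x1],None,fx=2,fy=2,interpolation=0)>0]=255
    if n=="top": cv2.imwrite("pics/c_top.png",cv2.resize(np.vstack([a,b]),None,fx=.65,fy=.65) if 0 else cv2.resize(np.vstack([a[100:],b[100:]]),(740,600)))
    else: cv2.imwrite("pics/c_side.png",cv2.resize(np.hstack([a,b]),(800,400)))
E
```

```text
top [181 236  32  32 777] [196.5 251.1]
top [419 241  36  33 935] [436.9 257.2]
top [199 242  20  27  93] [212.6 258.6]
top [261 248  26  27 524] [273.2 261.2]
top [337 251  19  20 303] [345.9 260.4]
top [ 143  307   41   38 1492] [162.9 325.5]
top [228 309  35  35 761] [244.9 325.9]
top [ 357  312   54   54 1931] [383.7 337.9]
top [310 316  21  22 319] [319.7 326.6]
top [ 449  318   41   39 1048] [468.9 337.2]
side [351 170  27  39 818] [362.9 188. ]
side [418 190  29  27 606] [431.9 202.8]
side [ 378  219   55   50 1660] [404.2 243. ]
side [321 221  16  15 200] [328.5 228.3]
side [321 237  16  12 115] [328.6 243.5]
side [282 256  25  21 413] [294.1 265.8]
side [360 271  20  14 196] [369.  278.3]
side [283 278  24  15 202] [295.1 286.2]
side [226 293  34  30 776] [242.6 308.1]
side [ 317  306   37   40 1178] [334.8 325.2]
side [230 320  33  23 323] [247.1 334.1]
side [ 257  364   60   63 2239] [286.9 394.8]
```

View pics/c_top.png

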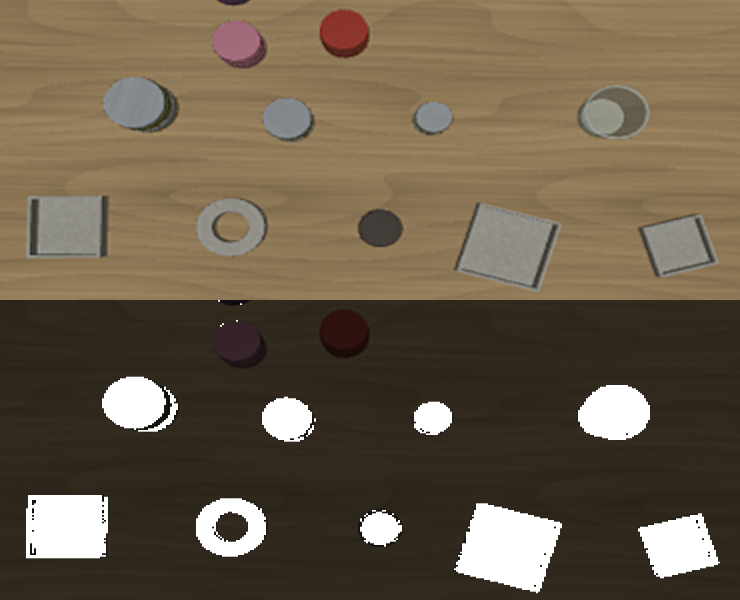

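View pics/c_side.png

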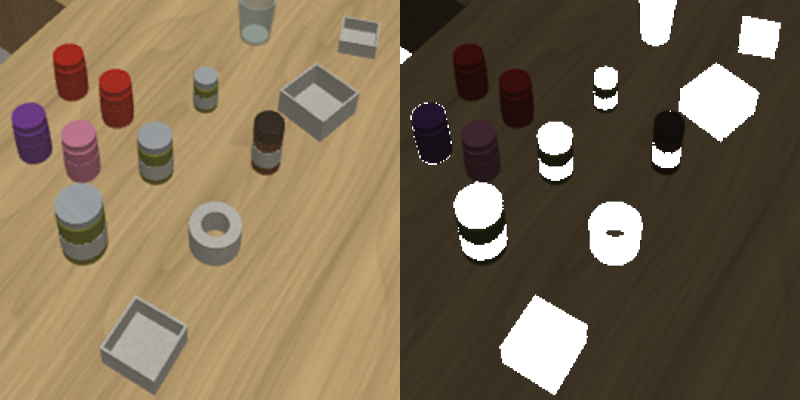

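The steel lids with green and white bodies confirm the three jars, and the pink, red and purple ones are solid-coloured look-alikes. Next I'll fit models to the silhouettes in both views.

```bash
cat > fit.py <<'E'
import cv2,numpy as np
from scipy.optimize import least_squares
def proj(c,X):
    f=240/np.tan(np.radians(c["fovy"]/2)); p=np.asarray(X)@np.array(c["R"]).T+c["t"]
    return np.c_[f*p[:,0]/p[:,2]+c["cx"],f*p[:,1]/p[:,2]+c["cy"]]
def contour(im,px):
    hsv=cv2.cvtColor(im,cv2.COLOR_BGR2HSV)
    m=((hsv[...,1]<75)&(hsv[...,2]>60)).astype(np.uint8)
    m=cv2.resize(m,None,fx=4,fy=4,interpolation=0)
    k,l=cv2.connectedComponents(m); l=(l==l[px[1]*4,px[0]*4]).astype(np.uint8)
    c=max(cv2.findContours(l,cv2.RETR_EXTERNAL,cv2.CHAIN_APPROX_NONE)[0],key=len)
    return (cv2.convexHull(c)[:,0]+0.0-1.5)/4, (c[:,0]-1.5)/4
def prism(x,y,z0,z1,P): return np.vstack([np.c_[P+[x,y],np.full(len(P),z)] for z in(z0,z1)])
def square(s,a):
    r=np.array([[np.cos(a),-np.sin(a)],[np.sin(a),np.cos(a)]]);return np.array([[1,1],[1,-1],[-1,-1],[-1,1]])*s/2@r.T
t=np.linspace(0,2*np.pi,60)
def circle(r): return np.c_[np.cos(t),np.sin(t)]*r
def res(cams,cons,X):
    o=[]
    for c,k in zip(cams,cons):
        h=cv2.convexHull(proj(c,X).astype(np.float32))
        o+=[cv2.pointPolygonTest(h,(float(a),float(b)),True) for a,b in k[::6]]
    return np.array(o)
E
python3 - <<'E'
from fit import *
from station import arm
cams=[arm.read_camera("top"),arm.read_camera("side")]
def cons(a,b): return [contour(c["pixels"],p)[1] for c,p in zip(cams,(a,b))]
def ground(px,z):
    c=cams[0]; return least_squares(lambda q:proj(c,[[q[0],q[1],z]])[0]-px,[.5,0]).x
for n,a,b,s in(("small",(469,337),(431,203),.064),("medium",(164,326),(287,395),.076),("large",(384,337),(404,243),.088)):
    k=cons(a,b);g=ground(a,.02);best=None
    for a0 in(-.6,-.2,.2,.6):
        r=least_squares(lambda p:res(cams,k,prism(p[0],p[1],0,p[3],square(p[4],p[2]))),[*g,a0,.03,s],loss="soft_l1",diff_step=1e-4,x_scale=[.01,.01,.1,.01,.01])
        if best is None or r.cost<best.cost:best=r
    print("carton",n,best.x.round(4),"outer",s,"rms px",np.sqrt(np.mean(best.fun**2)).round(2))
for n,a,b,r0,h in(("small",(346,260),(328,228),.02,.06),("medium",(273,261),(294,265),.026,.073),("large",(196,251),(242,308),.032,.086)):
    k=cons(a,b);g=ground(a,h)
    r=least_squares(lambda p:res(cams,k,prism(p[0],p[1],p[2]-p[4],p[2],circle(p[3]))),[*g,h,r0,.01],loss="soft_l1",diff_step=1e-4,x_scale=.01)
    print("jar",n,r.x.round(4),"rms",np.sqrt(np.mean(r.fun**2)).round(2),"dist",np.hypot(*r.x[:2]).round(3),"yaw",np.degrees(np.arctan2(r.x[1],r.x[0])).round(1))
for n,p in dict(tumbler=(437,257),shaker=(320,327),roll=(246,326),pink=(249,216),red=(302,210)).items(): print(n,ground(p,.075).round(3))
E
```

```text
carton small [ 0.4487 -0.3318  0.3026  0.0271  0.0633] outer 0.064 rms px 0.43
carton medium [0.4575 0.3142 0.023  0.036  0.0754] outer 0.076 rms px 0.53
carton large [ 0.4435 -0.1494  1.3074  0.0434  0.0878] outer 0.088 rms px 0.47
jar small [ 0.6016 -0.0646  0.0616  0.0198  0.0089] rms 0.45 dist 0.605 yaw -6.1
jar medium [0.5957 0.0846 0.0729 0.0258 0.0089] rms 0.61 dist 0.602 yaw 8.1
jar large [0.6107 0.2368 0.0829 0.0326 0.0067] rms 1.49 dist 0.655 yaw 21.2
tumbler [ 0.612 -0.25 ]
shaker [ 0.465 -0.014]
roll [0.463 0.135]
pink [0.687 0.137]
red [0.702 0.029]
```

```bash
cat > to.py <<'E'
import sys
from station import arm
from scipy.spatial.transform import Rotation as R
import numpy as np
s=arm.sense();w,x,y,z=s["orientation"];M=R.from_quat([x,y,z,w]).as_matrix()
print("t",round(s["time_s"],2),"tcp",s["tcp_pos"].round(4),"gap",s["finger_gap"].round(4),"F",s["grip_force"],s["wrist_force"].round(1))
a=list(map(float,sys.argv[1:]))
for i in range(0,len(a),3): print("to",a[i:i+3],"cm",(M.T@(np.array(a[i:i+3])-s["tcp_pos"])*100).round(2))
E
python3 to.py .6016 -.0646 .15 
python3 - <<'E'
from fit import *
from station import arm
cams=[arm.read_camera("top"),arm.read_camera("side")]
k=[]
for c,p in zip(cams,((196,251),(242,308))):
    m=np.zeros((480,640),np.uint8);hsv=cv2.cvtColor(c["pixels"],cv2.COLOR_BGR2HSV)
    m=((hsv[...,1]<75)&(hsv[...,2]>60)).astype(np.uint8);m=cv2.morphologyEx(m,cv2.MORPH_OPEN,cv2.getStructuringElement(2,(9,9)))
    m=cv2.resize(m,None,fx=4,fy=4,interpolation=0);_,l=cv2.connectedComponents(m);l=(l==l[p[1]*4,p[0]*4]).astype(np.uint8)
    k.append((max(cv2.findContours(l,0,1)[0],key=len)[:,0]-1.5)/4);print(k[-1].min(0),k[-1].max(0))
r=least_squares(lambda p:res(cams,k,prism(p[0],p[1],p[2]-p[4],p[2],circle(p[3]))),[.61,.235,.086,.032,.01],loss="soft_l1",diff_step=1e-4,x_scale=.01)
print(r.x.round(4),np.sqrt(np.mean(r.fun**2)))
E
```

```text
[180.625 235.625] [212.375 266.375]
[225.625 293.625] [258.375 322.375]
[0.6107 0.2389 0.0868 0.0308 0.0105] 0.4589463166528529Traceback (most recent call last):
  File "to.py", line 6, in <module>
    print("t",round(s["time_s"],2),"tcp",s["tcp_pos"].round(4),"gap",s["finger_gap"].round(4),"F",s["grip_force"],s["wrist_force"].round(1))
                                                                     ^^^^^^^^^^^^^^^^^^^^^
AttributeError: 'float' object has no attribute 'round'
```

```bash
sed -i 's/s\["finger_gap"\].round(4)/round(s["finger_gap"],4)/' to.py; python3 to.py .6016 -.0646 .15
```

```text
t 0.3 tcp [ 0.2928 -0.6079  0.2382] gap 0.0882 F 0.0 [-0.6 -0.2 -0.3]
to [0.6016, -0.0646, 0.15] cm [ 51.4  -35.55   8.85]
```

The rows are not in the units I measure in: shifts go in shares of 200 mm and turns go in shares of 2 pi rad. I convert before sending: 16 cm / 20 = 0.8, 12.6 cm / 20 = 0.63.

Request:
jog_arm:
  offset:
    - [0.15,-0.1,0]
    - [0.3,-0.2,0]
    - [0.465,-0.315,0]
    - [0.63,-0.43,0]
    - [0.8,-0.55,0]
  twist: [0,0,0,0,0]

```text
time_s: 0.72
tcp_pos: [0.3897, -0.4383, 0.2386]
orientation: [0.0, 0.975, 0.222, 0.0]
wrist_force: [0.3, -0.7, 0.8]
finger_gap: 0.0883
grip_force: 0.0
```

In the tool's units: 16.4 cm / 20 = 0.82, 13.2 cm / 20 = 0.66.

Request:
jog_arm:
  offset:
    - [0.165,-0.115,0]
    - [0.33,-0.23,0]
    - [0.495,-0.345,0]
    - [0.66,-0.455,0]
    - [0.82,-0.565,0]
  twist: [0,0,0,0,0]

```text
time_s: 1.13
tcp_pos: [0.4887, -0.2648, 0.239]
orientation: [0.0, 0.975, 0.222, 0.0]
wrist_force: [-0.1, -0.1, 0.1]
finger_gap: 0.088
grip_force: 0.0
```

```bash
python3 to.py .6016 -.0646 .15
```

```text
t 1.13 tcp [ 0.4887 -0.2648  0.239 ] gap 0.088 F 0.0 [-0.1 -0.1  0.1]
to [0.6016, -0.0646, 0.15] cm [ 18.85 -13.14   8.9 ]
```

In the tool's units: 15.5 cm / 20 = 0.775, 12.3 cm / 20 = 0.615.

Request:
jog_arm:
  offset:
    - [0.15,-0.105,0]
    - [0.3,-0.21,0]
    - [0.46,-0.32,0.075]
    - [0.615,-0.43,0.15]
    - [0.775,-0.54,0.25]
  twist: [0,0,0,0,0]

```text
time_s: 1.55
tcp_pos: [0.5816, -0.1019, 0.1907]
orientation: [0.001, 0.975, 0.223, 0.002]
wrist_force: [0.2, -0.3, -0.2]
finger_gap: 0.0883
grip_force: 0.0
```

In the tool's units: 3.9 cm / 20 = 0.195, 3.35 cm / 20 = 0.1675.

Request:
jog_arm:
  offset:
    - [0.1,-0.07,0.075]
    - [0.1675,-0.115,0.15]
    - [0.1675,-0.115,0.195]
    - [0.1675,-0.115,0.195]
  twist: [0,0,0,0]

```text
time_s: 1.88
tcp_pos: [0.5984, -0.0674, 0.1478]
orientation: [-0.001, 0.975, 0.224, -0.002]
wrist_force: [-1.1, 0.3, -0.8]
finger_gap: 0.088
grip_force: 0.0
```

```bash
python3 to.py .6016 -.0646 .15  .6016 -.0646 .025; python3 - <<'E'
from station import arm
import cv2
c=arm.read_camera("wrist");cv2.imwrite("pics/w1.png",c["pixels"]);print(c["fovy"],c["cx"],c["cy"],c["R"],c["t"])
E
```

```text
t 1.88 tcp [ 0.5984 -0.0674  0.1478] gap 0.088 F 0.0 [-1.1  0.3 -0.8]
to [0.6016, -0.0646, 0.15] cm [ 0.41 -0.12 -0.22]
to [0.6016, -0.0646, 0.025] cm [ 0.46 -0.09 12.28]
65.70646984690485 318.8717771219291 246.13877280574735 [[ 0.43562049 -0.90012797 -0.00210697]
 [-0.85480444 -0.41441714  0.31235847]
 [-0.28203576 -0.1342687  -0.94996197]] [-0.32148108  0.46891718  0.46413519]
```

View pics/w1.png

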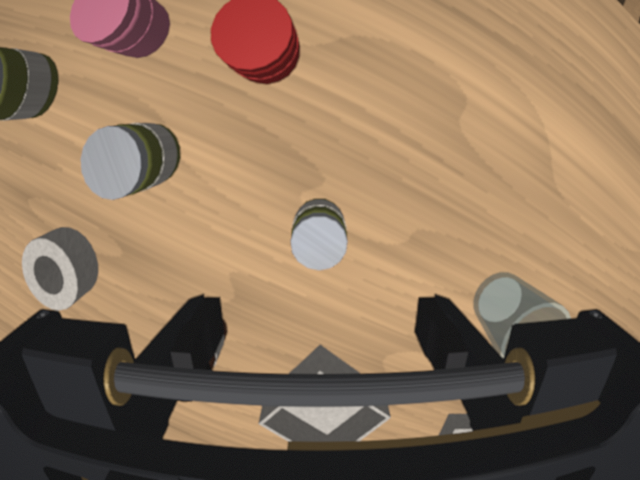

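The wrist view shows the small jar's lid at (320,242), midway between the fingers at (210,320) and (430,320). I'll check that against my estimate.

```bash
cat > wr.py <<'E'
import numpy as np,cv2
def ray(c,u,v):
    f=240/np.tan(np.radians(c["fovy"]/2));d=np.array([u-c["cx"],v-c["cy"]]);r=np.hypot(*d);th=r/f
    R=np.array(c["R"]);return -R.T@c["t"],R.T@np.r_[d/r*np.sin(th),np.cos(th)]
def at(c,u,v,z):
    o,d=ray(c,u,v);return o+d*(z-o[2])/d[2]
E
python3 - <<'E'
from wr import *
from station import arm
c=arm.read_camera("wrist")
print(at(c,320,242,.0605),at(c,114,162,.073),at(c,8,85,.05))
print(arm.sense()["tcp_pos"])
E
```

```text
[ 0.60566331 -0.06629945  0.0605    ] [0.60025845 0.08226287 0.073     ] [0.6143986  0.22897809 0.05      ]
[ 0.5995867  -0.06902797  0.1504572 ]
```

```bash
python3 to.py .6035 -.0653 .025; python3 - <<'E'
from wr import *
from station import arm
c=arm.read_camera("wrist")
im=c["pixels"];h=cv2.cvtColor(im,cv2.COLOR_BGR2HSV);m=((h[...,1]<70)&(h[...,2]>120)).astype(np.uint8)
_,l,s,ce=cv2.connectedComponentsWithStats(m);i=l[242,320];print(s[i],ce[i],at(c,*ce[i],.0605))
E
python3 to.py .6035 -.0653 .025
```

```text
t 1.98 tcp [ 0.5996 -0.069   0.1505] gap 0.0879 F 0.0 [0.3 0.2 0.5]
to [0.6035, -0.0653, 0.025] cm [ 0.53 -0.16 12.55]
[ 287  216   57   54 2396] [315.27128548 242.55801336] [ 0.6044735  -0.06448905  0.0605    ]
t 2.03 tcp [ 0.6001 -0.0694  0.1513] gap 0.088 F 0.0 [-0.2 -0.5 -0.3]
to [0.6035, -0.0653, 0.025] cm [ 0.48 -0.23 12.63]
```

In the tool's units: 11.2 cm / 20 = 0.56, 0.48 cm / 20 = 0.024.

Request:
jog_arm:
  offset:
    - [0.024,-0.014,0.075]
    - [0.024,-0.014,0.225]
    - [0.024,-0.014,0.35]
    - [0.024,-0.014,0.465]
    - [0.024,-0.014,0.56]
  twist: [0,0,0,0,0]

```text
time_s: 2.45
tcp_pos: [0.6033, -0.0653, 0.0386]
orientation: [0.0, 0.975, 0.222, 0.001]
wrist_force: [-0.3, 0.2, -0.6]
finger_gap: 0.0886
grip_force: 0.0
```

In the tool's units: 1.4 cm / 20 = 0.07, 0.8 cm / 20 = 0.04.

Request:
jog_arm:
  offset:
    - [0,0,0.04]
    - [0,0,0.07]
    - [0,0,0.07]
    - [0,0,0.07]
  twist: [0,0,0,0]

```text
time_s: 2.78
tcp_pos: [0.6042, -0.0644, 0.026]
orientation: [0.0, 0.975, 0.222, 0.001]
wrist_force: [0.6, 0.2, 0.5]
finger_gap: 0.0881
grip_force: 0.0
```

Request:
jog_arm:
  offset:
    - [0,0,0]
    - [0,0,0]
    - [0,0,0]
    - [0,0,0]
    - [0,0,0]
  twist: [0,0,0,0,0]
  hand: 3.0
  squeeze: 20

```text
time_s: 3.2
tcp_pos: [0.6035, -0.0638, 0.0251]
orientation: [0.0, 0.975, 0.223, 0.0]
wrist_force: [-0.0, -0.9, -0.1]
finger_gap: 0.057
grip_force: 0.0
```

Request:
jog_arm:
  offset:
    - [0,0,0]
    - [0,0,0]
    - [0,0,0]
    - [0,0,0]
    - [0,0,0]
  twist: [0,0,0,0,0]

```text
time_s: 3.62
tcp_pos: [0.6032, -0.0638, 0.0246]
orientation: [-0.0, 0.975, 0.223, -0.0]
wrist_force: [-0.0, -0.4, -0.9]
finger_gap: 0.0394
grip_force: 20.0
```

Request:
jog_arm:
  offset:
    - [0,0,-0.025]
    - [0,0,-0.075]
    - [0,0,-0.175]
    - [0,0,-0.3]
    - [0,0,-0.425]
  twist: [0,0,0,0,0]
  squeeze: 30

```text
time_s: 4.03
tcp_pos: [0.6025, -0.0637, 0.1105]
orientation: [-0.0, 0.975, 0.223, -0.001]
wrist_force: [0.6, -0.8, -1.3]
finger_gap: 0.0391
grip_force: 30.0
```

In the tool's units: -4 cm / 20 = -0.2, -3.5 cm / 20 = -0.175.

Request:
jog_arm:
  offset:
    - [0,0,-0.1]
    - [0,0,-0.175]
    - [0,0,-0.2]
    - [0,0,-0.2]
    - [0,0,-0.2]
  twist: [0,0,0,0,0]

```text
time_s: 4.45
tcp_pos: [0.603, -0.0638, 0.1496]
orientation: [-0.0, 0.975, 0.223, -0.0]
wrist_force: [-1.4, -0.1, -0.8]
finger_gap: 0.0393
grip_force: 30.0
```

```bash
python3 to.py .4487 -.3318 .15
```

```text
t 4.45 tcp [ 0.603  -0.0638  0.1496] gap 0.0393 F 29.999956731699058 [-1.4 -0.1 -0.8]
to [0.4487, -0.3318, 0.15] cm [-25.53  17.45  -0.04]
```

In the tool's units: -10.5 cm / 20 = -0.525, -8 cm / 20 = -0.4.

Request:
jog_arm:
  offset:
    - [-0.05,0.035,0]
    - [-0.15,0.105,0]
    - [-0.275,0.19,0]
    - [-0.4,0.275,0]
    - [-0.525,0.36,0]
  twist: [0,0,0,0,0]

```text
time_s: 4.87
tcp_pos: [0.5375, -0.1752, 0.1476]
orientation: [-0.001, 0.975, 0.223, -0.002]
wrist_force: [-0.7, -1.0, -1.0]
finger_gap: 0.0391
grip_force: 30.0
```

In the tool's units: -12 cm / 20 = -0.6, -10 cm / 20 = -0.5.

Request:
jog_arm:
  offset:
    - [-0.125,0.085,0]
    - [-0.25,0.17,0]
    - [-0.375,0.255,0]
    - [-0.5,0.34,0]
    - [-0.6,0.41,0]
  twist: [0,0,0,0,0]

```text
time_s: 5.28
tcp_pos: [0.4643, -0.3015, 0.1478]
orientation: [-0.001, 0.975, 0.222, -0.001]
wrist_force: [0.3, -0.0, -1.4]
finger_gap: 0.039
grip_force: 30.0
```

In the tool's units: -2.9 cm / 20 = -0.145, -2.5 cm / 20 = -0.125.

Request:
jog_arm:
  offset:
    - [-0.075,0.05,0]
    - [-0.125,0.085,0]
    - [-0.145,0.1025,0]
    - [-0.145,0.1025,0]
    - [-0.145,0.1025,0]
  twist: [0,0,0,0,0]

```text
time_s: 5.7
tcp_pos: [0.4499, -0.3307, 0.149]
orientation: [-0.001, 0.975, 0.222, -0.0]
wrist_force: [-0.5, -0.1, -1.5]
finger_gap: 0.0388
grip_force: 30.0
```

```bash
python3 to.py .450 -.3315 .0295; python3 - <<'E'
from station import arm
import cv2
im=arm.read_camera("wrist")["pixels"];cv2.imwrite("pics/w2.png",im)
E
python3 to.py .450 -.3315 .0295
```

```text
t 5.7 tcp [ 0.4499 -0.3307  0.149 ] gap 0.0388 F 30.00010693414879 [-0.5 -0.1 -1.5]
to [0.45, -0.3315, 0.0295] cm [-0.02  0.09 11.95]
t 5.75 tcp [ 0.4502 -0.3305  0.1492] gap 0.0391 F 30.000133639787236 [ 0.4  0.8 -0.5]
to [0.45, -0.3315, 0.0295] cm [-0.07  0.1  11.97]
```

View pics/w2.png

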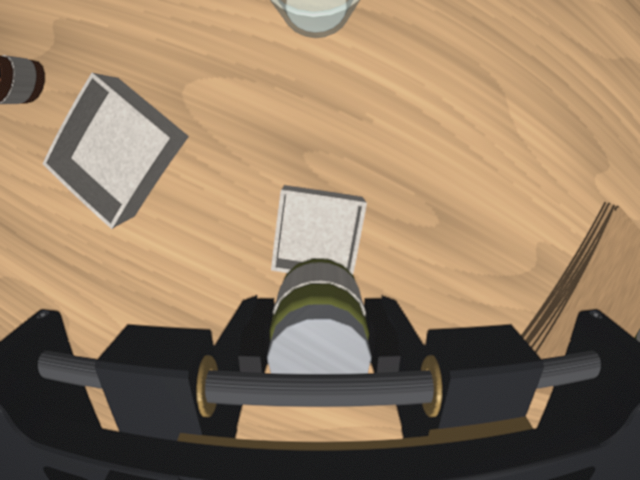

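Jar held upright, with the small carton's far rim at (284-365,187-197) lined up ahead of it. Lowering.

In the tool's units: 9.5 cm / 20 = 0.475, 7.8 cm / 20 = 0.39.

Request:
jog_arm:
  offset:
    - [-0.0015,0.004,0.05]
    - [-0.0015,0.004,0.15]
    - [-0.0015,0.004,0.275]
    - [-0.0015,0.004,0.39]
    - [-0.0015,0.004,0.475]
  twist: [0,0,0,0,0]

```text
time_s: 6.17
tcp_pos: [0.4497, -0.3303, 0.052]
orientation: [-0.001, 0.975, 0.223, -0.001]
wrist_force: [-0.4, 0.2, -0.7]
finger_gap: 0.0393
grip_force: 30.0
```

In the tool's units: 1.8 cm / 20 = 0.09, 1.7 cm / 20 = 0.085.

Request:
jog_arm:
  offset:
    - [0,0,0.03]
    - [0,0,0.055]
    - [0,0,0.075]
    - [0,0,0.085]
    - [0,0,0.09]
  twist: [0,0,0,0,0]

```text
time_s: 6.58
tcp_pos: [0.4509, -0.3324, 0.0373]
orientation: [0.001, 0.975, 0.223, 0.0]
wrist_force: [0.7, 0.5, -0.9]
finger_gap: 0.039
grip_force: 30.0
```

In the tool's units: 0.4 cm / 20 = 0.02, 0.3 cm / 20 = 0.015.

Request:
jog_arm:
  offset:
    - [0,0,0.005]
    - [0,0,0.01]
    - [0,0,0.015]
    - [0,0,0.02]
    - [0,0,0.02]
  twist: [0,0,0,0,0]

```text
time_s: 7.0
tcp_pos: [0.4502, -0.3321, 0.0327]
orientation: [0.0, 0.975, 0.222, 0.0]
wrist_force: [-1.0, 0.3, -0.9]
finger_gap: 0.0392
grip_force: 30.0
```

In the tool's units: 0.3 cm / 20 = 0.015, 0.24 cm / 20 = 0.012.

Request:
jog_arm:
  offset:
    - [0,0,0.004]
    - [0,0,0.008]
    - [0,0,0.012]
    - [0,0,0.015]
    - [0,0,0.015]
  twist: [0,0,0,0,0]

```text
time_s: 7.42
tcp_pos: [0.45, -0.332, 0.0294]
orientation: [-0.0, 0.975, 0.223, -0.0]
wrist_force: [-0.6, 1.1, -1.2]
finger_gap: 0.0389
grip_force: 30.0
```

In the tool's units: 0.1 cm / 20 = 0.005, 0.05 cm / 20 = 0.0025.

Request:
jog_arm:
  offset:
    - [0,0,0.0025]
    - [0,0,0.005]
    - [0,0,0.005]
    - [0,0,0.005]
  twist: [0,0,0,0]

```text
time_s: 7.75
tcp_pos: [0.4502, -0.3321, 0.0286]
orientation: [0.0, 0.975, 0.222, 0.0]
wrist_force: [-0.1, 0.7, -0.6]
finger_gap: 0.0388
grip_force: 30.0
```

In the tool's units: 0.1 cm / 20 = 0.005, 0.05 cm / 20 = 0.0025.

Request:
jog_arm:
  offset:
    - [0,0,0.0025]
    - [0,0,0.005]
    - [0,0,0.005]
    - [0,0,0.005]
  twist: [0,0,0,0]

```text
time_s: 8.08
tcp_pos: [0.4503, -0.3321, 0.0286]
orientation: [-0.0, 0.975, 0.223, -0.0]
wrist_force: [-2.9, 1.7, 6.4]
finger_gap: 0.0391
grip_force: 30.0
```

In the tool's units: -0.05 cm / 20 = -0.0025.

Request:
jog_arm:
  offset:
    - [0,0,-0.0025]
    - [0,0,-0.0025]
  twist: [0,0]
  squeeze: 10

```text
time_s: 8.25
tcp_pos: [0.4504, -0.3322, 0.0286]
orientation: [0.0, 0.975, 0.223, 0.0]
wrist_force: [-1.9, 0.4, 3.6]
finger_gap: 0.0397
grip_force: 10.0
```

Request:
jog_arm:
  offset:
    - [0,0,0]
    - [0,0,0]
    - [0,0,0]
    - [0,0,0]
    - [0,0,0]
  twist: [0,0,0,0,0]
  hand: 6.5

```text
time_s: 8.67
tcp_pos: [0.4502, -0.3321, 0.028]
orientation: [-0.0, 0.975, 0.223, -0.0]
wrist_force: [0.8, 0.1, -0.3]
finger_gap: 0.0651
grip_force: 0.0
```

In the tool's units: -13 cm / 20 = -0.65, -9.5 cm / 20 = -0.475.

Request:
jog_arm:
  offset:
    - [0,0,-0.05]
    - [0,0,-0.15]
    - [0,0,-0.3]
    - [0,0,-0.475]
    - [0,0,-0.65]
  twist: [0,0,0,0,0]

```text
time_s: 9.08
tcp_pos: [0.4496, -0.3316, 0.1595]
orientation: [-0.001, 0.975, 0.223, -0.0]
wrist_force: [-0.0, -0.2, 0.2]
finger_gap: 0.0655
grip_force: 0.0
```

```bash
python3 to.py .5973 .084 .16 ; python3 - <<'E'
from station import arm
import cv2
im=arm.read_camera("wrist")["pixels"];cv2.imwrite("pics/w3.png",im)
E
```

```text
t 9.08 tcp [ 0.4496 -0.3316  0.1595] gap 0.0655 F 0.0 [-0.  -0.2  0.2]
to [0.5973, 0.084, 0.16] cm [ 3.134e+01 -3.104e+01 -3.000e-02]
```

View pics/w3.png

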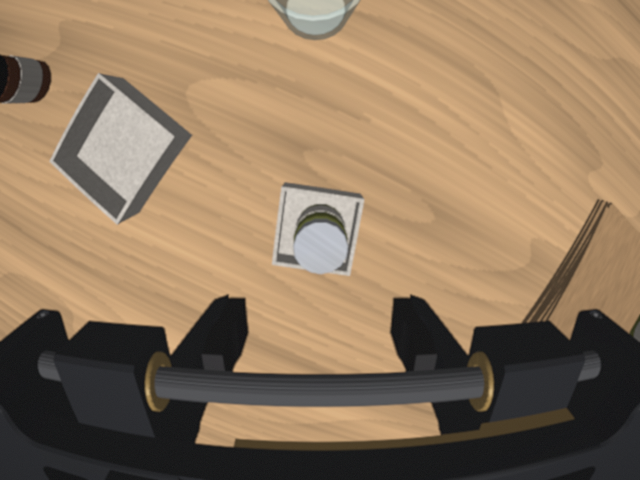

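The small jar stands upright inside its carton (lid at (320,247), rim at (275-362,185-272)). On to the medium jar.

In the tool's units: 13 cm / 20 = 0.65, -12.9 cm / 20 = -0.645.

Request:
jog_arm:
  offset:
    - [0.1,-0.1,0]
    - [0.235,-0.235,0]
    - [0.375,-0.37,0]
    - [0.515,-0.51,0]
    - [0.65,-0.645,0]
  twist: [0,0,0,0,0]
  hand: 8.8

```text
time_s: 9.55
tcp_pos: [0.5118, -0.1579, 0.159]
orientation: [0.0, 0.975, 0.222, 0.001]
wrist_force: [-0.8, -0.6, 0.0]
finger_gap: 0.0883
grip_force: 0.0
```

Request:
jog_arm:
  offset:
    - [0.14,-0.14,0]
    - [0.28,-0.28,0]
    - [0.42,-0.415,0]
    - [0.55,-0.545,0]
    - [0.675,-0.67,0]
  twist: [0,0,0,0,0]

```text
time_s: 9.97
tcp_pos: [0.5754, 0.022, 0.1589]
orientation: [0.0, 0.975, 0.223, 0.001]
wrist_force: [0.2, -0.3, 0.4]
finger_gap: 0.0882
grip_force: 0.0
```

In the tool's units: 4.8 cm / 20 = 0.24, -4.7 cm / 20 = -0.235.

Request:
jog_arm:
  offset:
    - [0.11,-0.11,0]
    - [0.19,-0.19,0]
    - [0.24,-0.235,0]
    - [0.24,-0.235,0]
    - [0.24,-0.235,0]
  twist: [0,0,0,0,0]

```text
time_s: 10.38
tcp_pos: [0.5976, 0.0829, 0.1582]
orientation: [0.0, 0.975, 0.223, -0.0]
wrist_force: [-0.0, -0.9, 0.2]
finger_gap: 0.0882
grip_force: 0.0
```

```bash
cat > lid.py <<'E'
import sys
from wr import *
from station import arm
u,v,z=map(float,sys.argv[1:4]);c=arm.read_camera("wrist")
h=cv2.cvtColor(c["pixels"],cv2.COLOR_BGR2HSV);m=((h[...,1]<70)&(h[...,2]>120)).astype(np.uint8)
m=cv2.morphologyEx(m,cv2.MORPH_OPEN,cv2.getStructuringElement(2,(15,15)))
_,l,s,ce=cv2.connectedComponentsWithStats(m);i=l[int(v),int(u)];print(s[i],ce[i],at(c,*ce[i],z))
E
python3 lid.py 318 225 .073; python3 to.py .5973 .084 .038
```

```text
[ 276  215   76   72 4251] [313.72900494 250.52646436] [0.59851036 0.08658394 0.073     ]
t 10.43 tcp [0.5973 0.0822 0.1581] gap 0.0882 F 0.0 [1.  0.4 0.5]
to [0.5973, 0.084, 0.038] cm [ 0.09 -0.17 12.01]
```

In the tool's units: 10.8 cm / 20 = 0.54, -0.28 cm / 20 = -0.014.

Request:
jog_arm:
  offset:
    - [0.0065,-0.014,0.075]
    - [0.0065,-0.014,0.21]
    - [0.0065,-0.014,0.335]
    - [0.0065,-0.014,0.45]
    - [0.0065,-0.014,0.54]
  twist: [0,0,0,0,0]

```text
time_s: 10.85
tcp_pos: [0.5961, 0.0839, 0.0483]
orientation: [0.0, 0.975, 0.221, -0.001]
wrist_force: [0.1, -0.4, 0.3]
finger_gap: 0.0879
grip_force: 0.0
```

In the tool's units: 1.2 cm / 20 = 0.06, 0.7 cm / 20 = 0.035.

Request:
jog_arm:
  offset:
    - [0,0,0.035]
    - [0,0,0.06]
    - [0,0,0.06]
    - [0,0,0.06]
  twist: [0,0,0,0]

```text
time_s: 11.18
tcp_pos: [0.5984, 0.0855, 0.0391]
orientation: [0.0, 0.975, 0.222, 0.001]
wrist_force: [0.4, -0.2, 0.1]
finger_gap: 0.0879
grip_force: 0.0
```

Request:
jog_arm:
  offset:
    - [0,0,0]
    - [0,0,0]
    - [0,0,0]
    - [0,0,0]
    - [0,0,0]
  twist: [0,0,0,0,0]
  hand: 4.2
  squeeze: 20

```text
time_s: 11.6
tcp_pos: [0.5979, 0.0863, 0.0386]
orientation: [0.0, 0.975, 0.223, 0.0]
wrist_force: [0.4, -0.8, 0.3]
finger_gap: 0.0569
grip_force: 0.0
```

Request:
jog_arm:
  offset:
    - [0,0,0]
    - [0,0,0]
    - [0,0,0]
    - [0,0,0]
  twist: [0,0,0,0]
  squeeze: 35

```text
time_s: 11.93
tcp_pos: [0.5978, 0.0863, 0.0384]
orientation: [-0.0, 0.975, 0.223, 0.0]
wrist_force: [-0.7, 0.1, 3.6]
finger_gap: 0.051
grip_force: 35.0
```

Request:
jog_arm:
  offset:
    - [0,0,-0.025]
    - [0,0,-0.075]
    - [0,0,-0.175]
    - [0,0,-0.3]
    - [0,0,-0.425]
  twist: [0,0,0,0,0]

```text
time_s: 12.35
tcp_pos: [0.5967, 0.086, 0.1235]
orientation: [-0.0, 0.975, 0.223, -0.001]
wrist_force: [-0.4, -0.1, -2.2]
finger_gap: 0.0509
grip_force: 35.0
```

In the tool's units: -3.5 cm / 20 = -0.175, -3.2 cm / 20 = -0.16.

Request:
jog_arm:
  offset:
    - [0,0,-0.1]
    - [0,0,-0.16]
    - [0,0,-0.175]
    - [0,0,-0.175]
  twist: [0,0,0,0]

```text
time_s: 12.68
tcp_pos: [0.5982, 0.0861, 0.1592]
orientation: [0.0, 0.975, 0.223, 0.001]
wrist_force: [0.2, -0.4, -3.0]
finger_gap: 0.0514
grip_force: 35.0
```

```bash
python3 to.py .459 .315 .158
```

```text
t 12.68 tcp [0.5982 0.0861 0.1592] gap 0.0514 F 34.999899967806414 [ 0.2 -0.4 -3. ]
to [0.459, 0.315, 0.158] cm [ -2.61 -26.66   0.1 ]
```

In the tool's units: -10.5 cm / 20 = -0.525, -8 cm / 20 = -0.4.

Request:
jog_arm:
  offset:
    - [-0.005,-0.05,0]
    - [-0.015,-0.15,0]
    - [-0.03,-0.275,0]
    - [-0.04,-0.4,0]
    - [-0.05,-0.525,0]
  twist: [0,0,0,0,0]

```text
time_s: 13.1
tcp_pos: [0.5404, 0.1771, 0.1556]
orientation: [-0.0, 0.975, 0.222, -0.002]
wrist_force: [-0.2, -0.5, -1.3]
finger_gap: 0.0513
grip_force: 35.0
```

In the tool's units: -12.5 cm / 20 = -0.625, -1.3 cm / 20 = -0.065.

Request:
jog_arm:
  offset:
    - [-0.01,-0.13,0]
    - [-0.025,-0.26,0]
    - [-0.04,-0.39,0]
    - [-0.055,-0.515,0]
    - [-0.065,-0.625,0]
  twist: [0,0,0,0,0]

```text
time_s: 13.52
tcp_pos: [0.474, 0.2842, 0.1557]
orientation: [0.0, 0.975, 0.223, -0.002]
wrist_force: [0.4, -0.2, -1.7]
finger_gap: 0.0508
grip_force: 35.0
```

Request:
jog_arm:
  offset:
    - [-0.01,-0.09,0]
    - [-0.015,-0.15,0]
    - [-0.015,-0.1825,0]
    - [-0.015,-0.1825,0]
    - [-0.015,-0.1825,0]
  twist: [0,0,0,0,0]

```text
time_s: 13.93
tcp_pos: [0.4583, 0.3146, 0.1574]
orientation: [0.0, 0.975, 0.223, -0.001]
wrist_force: [-0.3, 0.9, -2.3]
finger_gap: 0.0509
grip_force: 35.0
```

```bash
python3 - <<'E'
from station import arm
import cv2
im=arm.read_camera("wrist")["pixels"];cv2.imwrite("pics/w4.png",im)
E
python3 to.py .459 .315 .0424
```

```text
t 13.98 tcp [0.4587 0.3144 0.1577] gap 0.051 F 34.999879117822275 [ 0.6 -0.6 -1.5]
to [0.459, 0.315, 0.0424] cm [ 0.06 -0.05 11.53]
```

View pics/w4.png

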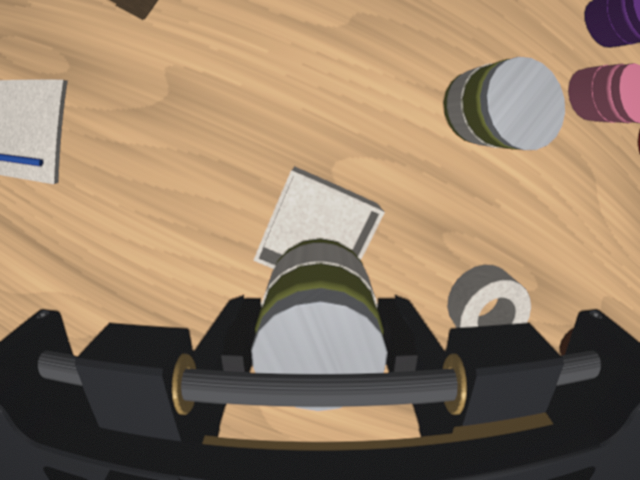

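The medium jar hangs upright, lined up with its carton (corners at (293,168), (382,212) and (257,260)). Lowering.

In the tool's units: 9.4 cm / 20 = 0.47, -0.05 cm / 20 = -0.0025.

Request:
jog_arm:
  offset:
    - [0.0015,-0.0025,0.05]
    - [0.0015,-0.0025,0.15]
    - [0.0015,-0.0025,0.275]
    - [0.0015,-0.0025,0.39]
    - [0.0015,-0.0025,0.47]
  twist: [0,0,0,0,0]

```text
time_s: 14.4
tcp_pos: [0.4579, 0.3138, 0.0613]
orientation: [0.001, 0.975, 0.222, -0.001]
wrist_force: [0.6, -0.2, -2.3]
finger_gap: 0.0512
grip_force: 35.0
```

In the tool's units: 1.6 cm / 20 = 0.08, 1.4 cm / 20 = 0.07.

Request:
jog_arm:
  offset:
    - [0,0,0.03]
    - [0,0,0.055]
    - [0,0,0.07]
    - [0,0,0.08]
    - [0,0,0.08]
  twist: [0,0,0,0,0]

```text
time_s: 14.82
tcp_pos: [0.4593, 0.3158, 0.0488]
orientation: [-0.0, 0.975, 0.222, 0.001]
wrist_force: [-0.0, 1.3, -2.0]
finger_gap: 0.0509
grip_force: 35.0
```

In the tool's units: 0.3 cm / 20 = 0.015, 0.24 cm / 20 = 0.012.

Request:
jog_arm:
  offset:
    - [0,0,0.004]
    - [0,0,0.008]
    - [0,0,0.012]
    - [0,0,0.015]
    - [0,0,0.015]
  twist: [0,0,0,0,0]

```text
time_s: 15.23
tcp_pos: [0.4586, 0.3156, 0.0452]
orientation: [-0.0, 0.975, 0.223, 0.0]
wrist_force: [-0.1, 0.7, -1.7]
finger_gap: 0.0511
grip_force: 35.0
```

In the tool's units: 0.25 cm / 20 = 0.0125, 0.2 cm / 20 = 0.01.

Request:
jog_arm:
  offset:
    - [0,0,0.0035]
    - [0,0,0.007]
    - [0,0,0.01]
    - [0,0,0.0125]
    - [0,0,0.0125]
  twist: [0,0,0,0,0]

```text
time_s: 15.65
tcp_pos: [0.4585, 0.3155, 0.0425]
orientation: [0.0, 0.975, 0.223, -0.0]
wrist_force: [-0.1, -0.5, -1.9]
finger_gap: 0.0515
grip_force: 35.0
```

In the tool's units: 0.08 cm / 20 = 0.004, 0.05 cm / 20 = 0.0025.

Request:
jog_arm:
  offset:
    - [0,0,0.0025]
    - [0,0,0.004]
    - [0,0,0.004]
  twist: [0,0,0]

```text
time_s: 15.9
tcp_pos: [0.4587, 0.3156, 0.0424]
orientation: [0.0, 0.975, 0.223, 0.0]
wrist_force: [-2.8, -0.9, 3.9]
finger_gap: 0.0507
grip_force: 35.0
```

Contact. Release, then lift.

In the tool's units: -0.02 cm / 20 = -0.001.

Request:
jog_arm:
  offset:
    - [0,0,-0.001]
    - [0,0,-0.001]
  twist: [0,0]
  squeeze: 10

```text
time_s: 16.07
tcp_pos: [0.4587, 0.3156, 0.0424]
orientation: [-0.0, 0.975, 0.223, 0.0]
wrist_force: [-1.2, -2.7, 4.5]
finger_gap: 0.0511
grip_force: 10.0
```

Request:
jog_arm:
  offset:
    - [0,0,0]
    - [0,0,0]
    - [0,0,0]
    - [0,0,0]
    - [0,0,0]
  twist: [0,0,0,0,0]
  hand: 7.6

```text
time_s: 16.48
tcp_pos: [0.4587, 0.3155, 0.0419]
orientation: [-0.0, 0.975, 0.223, 0.0]
wrist_force: [-0.3, 0.1, -0.4]
finger_gap: 0.0761
grip_force: 0.0
```

In the tool's units: -12 cm / 20 = -0.6, -9 cm / 20 = -0.45.

Request:
jog_arm:
  offset:
    - [0,0,-0.05]
    - [0,0,-0.15]
    - [0,0,-0.3]
    - [0,0,-0.45]
    - [0,0,-0.6]
  twist: [0,0,0,0,0]

```text
time_s: 16.9
tcp_pos: [0.4584, 0.3154, 0.1637]
orientation: [0.0, 0.975, 0.223, -0.0]
wrist_force: [0.5, 0.6, 0.2]
finger_gap: 0.0759
grip_force: 0.0
```

```bash
python3 to.py .6122 .240 .165 ; python3 - <<'E'
from station import arm
import cv2
im=arm.read_camera("wrist")["pixels"];cv2.imwrite("pics/w5.png",im)
E
```

```text
t 16.9 tcp [0.4584 0.3154 0.1637] gap 0.0759 F 0.0 [0.5 0.6 0.2]
to [0.6122, 0.24, 0.165] cm [10.59 13.46 -0.13]
```

View pics/w5.png

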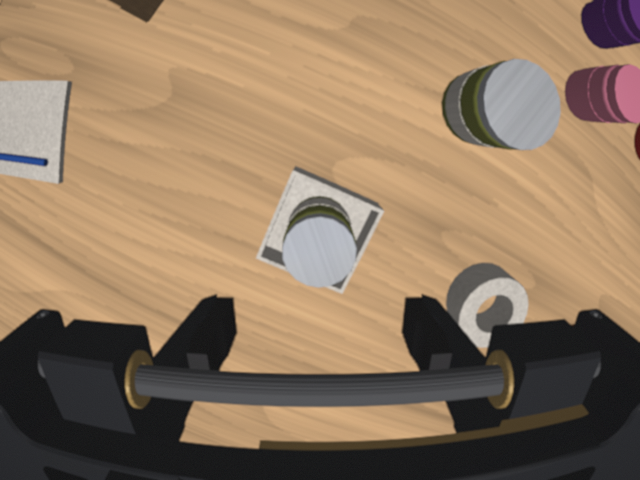

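The medium jar stands in its carton (lid at (320,250)). On to the large jar.

In the tool's units: 11.7 cm / 20 = 0.585, 9.5 cm / 20 = 0.475.

Request:
jog_arm:
  offset:
    - [0.075,0.095,0]
    - [0.175,0.22,0]
    - [0.275,0.35,0]
    - [0.375,0.475,0]
    - [0.46,0.585,0]
  twist: [0,0,0,0,0]
  hand: 8.8

```text
time_s: 17.37
tcp_pos: [0.5942, 0.2492, 0.1629]
orientation: [-0.0, 0.975, 0.222, 0.001]
wrist_force: [0.3, -0.0, 1.1]
finger_gap: 0.0882
grip_force: 0.0
```

In the tool's units: 1.75 cm / 20 = 0.0875, 1.4 cm / 20 = 0.07.

Request:
jog_arm:
  offset:
    - [0.05,0.065,0]
    - [0.07,0.0875,0]
    - [0.07,0.0875,0]
    - [0.07,0.0875,0]
    - [0.07,0.0875,0]
  twist: [0,0,0,0,0]

```text
time_s: 17.78
tcp_pos: [0.6111, 0.2411, 0.1618]
orientation: [-0.0, 0.975, 0.223, -0.001]
wrist_force: [-0.3, 0.0, -0.8]
finger_gap: 0.0879
grip_force: 0.0
```

```bash
python3 lid.py 316 255 .086; python3 to.py .6122 .240 .051
```

```text
[ 273  211   96   92 6939] [320.53595619 256.31128405] [0.6132134  0.24049828 0.086     ]
t 17.83 tcp [0.6111 0.2412 0.1619] gap 0.0882 F 0.0 [0.4 0.2 0.2]
to [0.6122, 0.24, 0.051] cm [ 0.06  0.16 11.09]
```

In the tool's units: 9.7 cm / 20 = 0.485, 7.9 cm / 20 = 0.395.

Request:
jog_arm:
  offset:
    - [0.0035,0.0075,0.06]
    - [0.0035,0.0075,0.175]
    - [0.0035,0.0075,0.285]
    - [0.0035,0.0075,0.395]
    - [0.0035,0.0075,0.485]
  twist: [0,0,0,0,0]

```text
time_s: 18.25
tcp_pos: [0.612, 0.2395, 0.0626]
orientation: [0.0, 0.975, 0.223, -0.001]
wrist_force: [-0.0, -0.0, 0.1]
finger_gap: 0.0882
grip_force: 0.0
```

In the tool's units: 1.4 cm / 20 = 0.07, 0.8 cm / 20 = 0.04.

Request:
jog_arm:
  offset:
    - [0,0,0.04]
    - [0,0,0.07]
    - [0,0,0.07]
    - [0,0,0.07]
  twist: [0,0,0,0]

```text
time_s: 18.58
tcp_pos: [0.614, 0.2396, 0.0515]
orientation: [-0.0, 0.975, 0.223, 0.0]
wrist_force: [-0.0, 0.3, 0.1]
finger_gap: 0.0883
grip_force: 0.0
```

Request:
jog_arm:
  offset:
    - [0,0,0]
    - [0,0,0]
    - [0,0,0]
    - [0,0,0]
    - [0,0,0]
  twist: [0,0,0,0,0]
  hand: 5.4
  squeeze: 20

```text
time_s: 19.0
tcp_pos: [0.6143, 0.24, 0.0522]
orientation: [-0.001, 0.975, 0.222, 0.001]
wrist_force: [-1.0, 1.2, 4.2]
finger_gap: 0.0631
grip_force: 20.0
```

Request:
jog_arm:
  offset:
    - [0,0,0]
    - [0,0,0]
    - [0,0,0]
    - [0,0,0]
  twist: [0,0,0,0]
  squeeze: 45

```text
time_s: 19.33
tcp_pos: [0.6143, 0.24, 0.0522]
orientation: [-0.0, 0.975, 0.222, 0.001]
wrist_force: [-1.5, 1.6, 6.2]
finger_gap: 0.0629
grip_force: 45.0
```

Request:
jog_arm:
  offset:
    - [0,0,-0.025]
    - [0,0,-0.075]
    - [0,0,-0.175]
    - [0,0,-0.3]
    - [0,0,-0.425]
  twist: [0,0,0,0,0]

```text
time_s: 19.75
tcp_pos: [0.6123, 0.2383, 0.1351]
orientation: [0.001, 0.975, 0.223, -0.002]
wrist_force: [0.8, 0.5, -4.0]
finger_gap: 0.0629
grip_force: 45.0
```

In the tool's units: -3.8 cm / 20 = -0.19, -3.2 cm / 20 = -0.16.

Request:
jog_arm:
  offset:
    - [0,0,-0.1]
    - [0,0,-0.16]
    - [0,0,-0.19]
    - [0,0,-0.19]
  twist: [0,0,0,0]

```text
time_s: 20.08
tcp_pos: [0.6143, 0.2393, 0.1753]
orientation: [0.0, 0.975, 0.222, 0.001]
wrist_force: [-0.0, 0.2, -3.9]
finger_gap: 0.0629
grip_force: 45.0
```

```bash
python3 to.py .445 -.149 .173
```

```text
t 20.08 tcp [0.6143 0.2393 0.1753] gap 0.0629 F 44.99945720715914 [-0.   0.2 -3.9]
to [0.445, -0.149, 0.173] cm [-32.1   27.64   0.18]
```

In the tool's units: -8.9 cm / 20 = -0.445, 3.9 cm / 20 = 0.195.

Request:
jog_arm:
  offset:
    - [-0.04,0.035,0]
    - [-0.12,0.105,0]
    - [-0.225,0.195,0]
    - [-0.335,0.29,0]
    - [-0.445,0.385,0]
  twist: [0,0,0,0,0]

```text
time_s: 20.5
tcp_pos: [0.5643, 0.1295, 0.1712]
orientation: [0.0, 0.975, 0.223, -0.002]
wrist_force: [-0.1, -0.3, -4.0]
finger_gap: 0.0629
grip_force: 45.0
```

In the tool's units: -11 cm / 20 = -0.55, 9.5 cm / 20 = 0.475.

Request:
jog_arm:
  offset:
    - [-0.11,0.095,0]
    - [-0.22,0.19,0]
    - [-0.33,0.285,0]
    - [-0.44,0.38,0]
    - [-0.55,0.475,0]
  twist: [0,0,0,0,0]

```text
time_s: 20.92
tcp_pos: [0.5061, -0.0036, 0.1717]
orientation: [-0.0, 0.975, 0.223, -0.002]
wrist_force: [-0.4, 0.5, -3.8]
finger_gap: 0.0627
grip_force: 45.0
```

In the tool's units: -10.3 cm / 20 = -0.515, 3.8 cm / 20 = 0.19.

Request:
jog_arm:
  offset:
    - [-0.11,0.095,0]
    - [-0.22,0.19,0]
    - [-0.33,0.285,0]
    - [-0.43,0.37,0]
    - [-0.515,0.44,0]
  twist: [0,0,0,0,0]

```text
time_s: 21.33
tcp_pos: [0.4514, -0.1273, 0.1718]
orientation: [-0.001, 0.975, 0.222, -0.002]
wrist_force: [0.2, -0.4, -3.8]
finger_gap: 0.0626
grip_force: 45.0
```

In the tool's units: -1.9 cm / 20 = -0.095, 1.65 cm / 20 = 0.0825.

Request:
jog_arm:
  offset:
    - [-0.06,0.05,0]
    - [-0.095,0.0825,0]
    - [-0.095,0.0825,0]
    - [-0.095,0.0825,0]
    - [-0.095,0.0825,0]
  twist: [0,0,0,0,0]

```text
time_s: 21.75
tcp_pos: [0.4443, -0.1484, 0.1734]
orientation: [-0.001, 0.975, 0.223, -0.0]
wrist_force: [-0.1, 0.3, -4.0]
finger_gap: 0.0628
grip_force: 45.0
```

```bash
python3 - <<'E'
from station import arm
import cv2
im=arm.read_camera("wrist")["pixels"];cv2.imwrite("pics/w6.png",im)
E
python3 to.py .445 -.149 .0562
```

```text
t 21.8 tcp [ 0.4446 -0.1483  0.1736] gap 0.0631 F 44.99943117261864 [-0.1  0.3 -5. ]
to [0.445, -0.149, 0.0562] cm [1.000e-02 9.000e-02 1.174e+01]
```

View pics/w6.png

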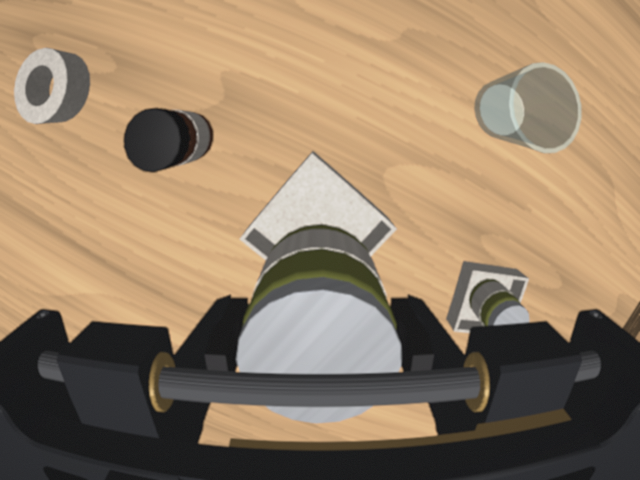

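The large jar is upright and lined up with its carton (corners at (312,153), (242,240) and (394,230)). The small jar still stands in its carton at the right. Lowering.

In the tool's units: 9.4 cm / 20 = 0.47, 7.8 cm / 20 = 0.39.

Request:
jog_arm:
  offset:
    - [0.001,0.004,0.05]
    - [0.001,0.004,0.15]
    - [0.001,0.004,0.275]
    - [0.001,0.004,0.39]
    - [0.001,0.004,0.47]
  twist: [0,0,0,0,0]

```text
time_s: 22.22
tcp_pos: [0.444, -0.1484, 0.0773]
orientation: [-0.001, 0.975, 0.223, -0.001]
wrist_force: [-0.5, 0.8, -4.8]
finger_gap: 0.0628
grip_force: 45.0
```

In the tool's units: 1.6 cm / 20 = 0.08, 1.4 cm / 20 = 0.07.

Request:
jog_arm:
  offset:
    - [0,0,0.03]
    - [0,0,0.055]
    - [0,0,0.07]
    - [0,0,0.08]
    - [0,0,0.08]
  twist: [0,0,0,0,0]

```text
time_s: 22.63
tcp_pos: [0.4458, -0.1499, 0.0646]
orientation: [0.0, 0.975, 0.223, 0.001]
wrist_force: [-1.0, -0.5, -4.0]
finger_gap: 0.0627
grip_force: 45.0
```

In the tool's units: 0.3 cm / 20 = 0.015, 0.24 cm / 20 = 0.012.

Request:
jog_arm:
  offset:
    - [0,0,0.004]
    - [0,0,0.008]
    - [0,0,0.012]
    - [0,0,0.015]
    - [0,0,0.015]
  twist: [0,0,0,0,0]

```text
time_s: 23.05
tcp_pos: [0.4451, -0.1498, 0.0611]
orientation: [0.0, 0.975, 0.222, 0.0]
wrist_force: [0.0, 0.7, -3.9]
finger_gap: 0.0626
grip_force: 45.0
```

In the tool's units: 0.3 cm / 20 = 0.015, 0.24 cm / 20 = 0.012.

Request:
jog_arm:
  offset:
    - [0,0,0.004]
    - [0,0,0.008]
    - [0,0,0.012]
    - [0,0,0.015]
    - [0,0,0.015]
  twist: [0,0,0,0,0]

```text
time_s: 23.47
tcp_pos: [0.4449, -0.1497, 0.0578]
orientation: [-0.0, 0.975, 0.222, -0.0]
wrist_force: [-0.7, 1.1, -4.6]
finger_gap: 0.0631
grip_force: 45.0
```

In the tool's units: 0.12 cm / 20 = 0.006, 0.1 cm / 20 = 0.005.

Request:
jog_arm:
  offset:
    - [0,0,0.0025]
    - [0,0,0.005]
    - [0,0,0.006]
    - [0,0,0.006]
  twist: [0,0,0,0]

```text
time_s: 23.8
tcp_pos: [0.445, -0.1497, 0.0568]
orientation: [-0.0, 0.975, 0.223, -0.0]
wrist_force: [-0.1, 0.2, -4.7]
finger_gap: 0.0627
grip_force: 45.0
```

In the tool's units: 0.1 cm / 20 = 0.005, 0.05 cm / 20 = 0.0025.

Request:
jog_arm:
  offset:
    - [0,0,0.0025]
    - [0,0,0.005]
    - [0,0,0.005]
    - [0,0,0.005]
  twist: [0,0,0,0]

```text
time_s: 24.13
tcp_pos: [0.4452, -0.1498, 0.0562]
orientation: [0.0, 0.975, 0.223, 0.0]
wrist_force: [-2.0, -0.9, 1.1]
finger_gap: 0.0625
grip_force: 45.0
```

Request:
jog_arm:
  offset:
    - [0,0,0]
    - [0,0,0]
  twist: [0,0]
  squeeze: 12

```text
time_s: 24.3
tcp_pos: [0.4452, -0.1499, 0.0562]
orientation: [0.0, 0.975, 0.223, 0.0]
wrist_force: [-3.5, -0.1, 1.8]
finger_gap: 0.0634
grip_force: 12.0
```

Request:
jog_arm:
  offset:
    - [0,0,0]
    - [0,0,0]
    - [0,0,0]
    - [0,0,0]
    - [0,0,0]
  twist: [0,0,0,0,0]
  hand: 8.8

```text
time_s: 24.72
tcp_pos: [0.4454, -0.1498, 0.056]
orientation: [0.0, 0.975, 0.222, 0.0]
wrist_force: [0.1, 0.5, -0.3]
finger_gap: 0.0881
grip_force: 0.0
```

In the tool's units: -12 cm / 20 = -0.6, -9 cm / 20 = -0.45.

Request:
jog_arm:
  offset:
    - [0,0,-0.05]
    - [0,0,-0.15]
    - [0,0,-0.3]
    - [0,0,-0.45]
    - [0,0,-0.6]
  twist: [0,0,0,0,0]

```text
time_s: 25.13
tcp_pos: [0.4447, -0.1496, 0.1776]
orientation: [-0.0, 0.975, 0.223, -0.0]
wrist_force: [-0.1, 0.3, 0.5]
finger_gap: 0.0879
grip_force: 0.0
```

In the tool's units: -5 cm / 20 = -0.25, -4 cm / 20 = -0.2.

Request:
jog_arm:
  offset:
    - [0,0,-0.1]
    - [0,0,-0.2]
    - [0,0,-0.25]
    - [0,0,-0.25]
    - [0,0,-0.25]
  twist: [0,0,0,0,0]

```text
time_s: 25.55
tcp_pos: [0.4452, -0.1498, 0.2261]
orientation: [0.0, 0.975, 0.223, 0.0]
wrist_force: [0.1, 0.8, -0.2]
finger_gap: 0.088
grip_force: 0.0
```

```bash
python3 - <<'E'
from station import arm
import cv2,numpy as np
a=arm.read_camera("side")["pixels"];b=arm.read_camera("wrist")["pixels"]
cv2.imwrite("pics/fin.png",np.hstack([a[150:450,180:480],cv2.resize(b,(400,300))]))
E
python3 to.py
```

```text
t 25.65 tcp [ 0.4441 -0.1493  0.2243] gap 0.0878 F 0.0 [-0.  -0.  -0.2]
```

View pics/fin.png

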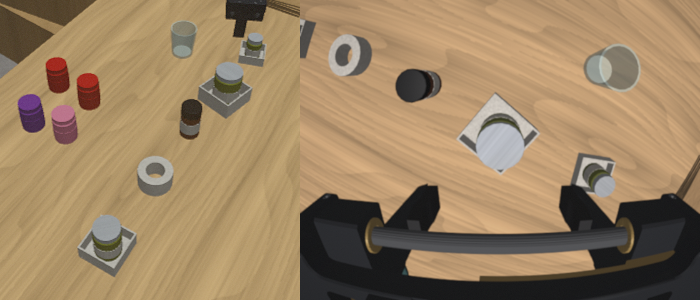

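All three jars stand upright in their cartons (side crop: (106,238), (227,85) and (254,47)), and the bystanders and look-alikes haven't moved. Handing in.

```bash
python3 -c "
from station import arm
print(arm.sign_off())"
```

```text
the job is handed in; nothing more can be done
None
```

The small, medium and large jars were set down upright in their matching cartons in that order and released, nothing else was disturbed, and I handed the job in at about 26 s of the 96 s allowed.

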